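# Dispense one nut and slide it into the empty pick-up pocket

## Task

The two bolts on the bench need a nut each, and one of the nut feeder's two yellow pick-up pockets already holds one. Press the feeder's red plunger once, all the way down, and let it spring back up so that a single nut comes out of the magazine, then push that nut sideways along the lane until it drops into the empty pocket and lies flat there. Nothing is to be picked up: do not lift the nut, and leave the ready nut, the nuts in the magazine and the blue parts tray where they are.

Things in the scene. Friction and masses are not known exactly. Their poses are not given: they have to be found in the camera images.
- feeder: bench nut feeder, fixed to the table. Origin on the table under the middle of its lane; x axis points from the lane to the back of the feeder (yaw within +-0.35), y along the lane, z up. Behind the lane stand the magazine and then the plunger head (x 66 to 116 mm, 43 mm wide, 59 mm high); base ends at x = 127 mm. A wall shelf hangs 0.24 m above the table at world x > 0.64, y < -0.15
- lane_mid (a point): point on the lane's surface where a dispensed nut comes to lie. The lane is a flat dark steel strip, 10 mm above the table, along the feeder's y from -47.5 to 47.5 mm, 31 mm wide between two low rails (3.5 mm high, tops 13.5 mm above the table, 7 mm wide). A yellow bay block continues it, 0.5 mm lower, at each end; pocket centres at y = +-70 mm
- magazine_top (a point): centre of the open top of the magazine that holds three stacked nuts: 41 mm behind the lane's middle, 34 mm wide (59 mm at its foot), from x = 24 to 58 mm of the feeder, top 49 mm above the table
- plunger_top (a point): centre of the top of the red plunger button, a disc 36 mm in diameter, 92.5 mm behind the lane's middle; 91 mm above the table when up (the highest part of the feeder), 69 mm when fully down
- plunger (a joint): 0 up, 0.022 m fully down (hard stop). Spring: 4 N to start, 9.5 N at the bottom, plus up to 3 N friction; it returns when released. A bell crank drives a brass shuttle 41 mm forward, which pushes the lowest nut out to the lane's middle; on the way up the next nut drops into place, so a second full press sends out a second nut
- nut_0: square steel nut lying flat, 24 x 24 mm, 12 mm thick, 35 g, 16 mm bore; origin at the centre of its underside, z up, sides along its x and y. It is the lowest in the magazine, the one that comes out. Dispensed, it lies within about 5 mm of lane_mid, its top 22 mm above the table, and slides easily when pushed low, with the fingertips 1 to 5 mm above the rails
- nut_1: second nut in the magazine, like nut_0; stays in
- nut_2: top nut in the magazine, like nut_0; stays in
- nut_ready: a nut like nut_0 that already lies in the full bay's pocket (its top about 16.5 mm above the table); leave it there
- bay_empty_pocket (a point): centre of the floor of the empty pocket, 4.5 mm above the table: a square recess 31 x 31 mm, 5 mm deep, in the yellow bay block (45 by 45 mm) at one end of the lane (either end). The rails go on along the block, its outer end is open. A nut pushed along the lane drops in, its top then 16.5 mm above the table, and is stopped by the pocket's far wall
- bay_full_pocket (a point): centre of the floor of the other pocket, at the other end of the lane, in which nut_ready lies
- bolt_a: carriage bolt, 100 mm long, lying on the table left of the feeder (fixed, 21 mm high)
- bolt_b: carriage bolt, 95 mm long, lying near bolt_a (fixed, 21 mm high)
- wrench: combination wrench, 201 mm long, lying on the table further left (fixed, 7 mm high)
- oil_can: green oil can, 70 mm in diameter and 160 mm high, standing towards the back of the table (fixed)
- parts_tray: loose blue compartment tray, 172 x 304 x 55 mm, standing at the back of the table, long side along y; leave alone
Not all that is in view belongs to the job. What is shaped like the nut_2 but black is not meant.

How it is judged:
By the outcome, as a careful person would: the job done as asked, in the order asked, and still so for the second after the job is handed in, with the robot touching nothing.
It also fails if it takes over 38 s, if anything falls off the work surface, if the arm or the gripper's body presses on something with over 40 N, if the wrist force passes 120 N, or if a joint passes its speed limit or range.

## Robot

A 7-joint arm with a two-finger parallel gripper is mounted at the origin on a cart in front of the work surface, level with it; the furniture and walls round the work are solid. World frame = base frame: x ahead of the robot, y to its left, z up, the work surface at z = 0. Lengths are in m, angles in degrees, forces in N, time in s.
With the tool pointing down it reaches from about 0.35 to 0.9 m from the base axis. Payload 7.2 kg.
Tool frame: the origin (TCP) lies where the fingers leave the gripper's body, on its centre line; the fingertips stand 80 mm ahead of it and the grasp point (between the pads) lies 61 mm ahead of it; z points along the fingers, y is the line along which they close (so a half turn about z gives the same grasp; the last joint's range is limited). The gripper opens to 88 mm and grips with 3 to 60 N. Pads are 20 mm wide; open, the fingers measure 115 mm over their backs; the gripper's body (75 mm by 178 mm) begins 61 mm behind the grasp point.
Start: joints at [66.91, 23.554, -0.728, 91.456, 0.321, 64.991, -4.71], TCP at [0.205, -0.59, 0.303] pointing down, gripper open.
Joint ranges: [-169.25, 169.25], [-16.82, 113.86], [-84.01, 82.57], [7.8, 145.47], [-59.2, 239.2], [7.22, 106.19], [-163.78, 163.78]. Speed limits (degrees/s): [136.94, 136.94, 172.46, 172.46, 180, 180, 180].

## Interface

Orientations are given as [roll, pitch, yaw] about the fixed x, y, z axes, in that order (R = Rz(yaw) Ry(pitch) Rx(roll)).
In Python, from station import r, optics, nets gives the robot as it stands. The module is installed in compiled form; this text tells all that it offers.
- The arm moves only by the tool play_rows, never from a script. Its argument "commands" is text: rows parted by semicolons, each of 7 numbers parted by spaces: the turn, a rotation vector about the tool's x, y, z in degrees, then the shift along the tool's x, y, z in mm, then the closure, from -1 (fully open) to 1 (shut), so that 0 is half open. In form: ax ay az dx dy dz hand; .... A call has 1 to 12 rows; each row is the pose to reach, as a shift and turn from the pose commanded when the call began, along the tool's axes at that moment; what a row does not reach only later rows make up. A row lasts 1/8 s, in which the tool goes at most 62.5 mm and 10.7 degrees, less where a joint would pass 70% of its speed; a pose out of reach is approached as far as the arm can. A call with a gripper value outside its range is refused whole. The fingers move at their own pace and stop on an object; "newtons" is the grip in N (left out, the last holds). Time passes only in rows, so rows that repeat a pose let the fingers close. It gives the time, the measured TCP pose, the force, the opening and the grip force at its end, in the units of the state.
- r.observe(): the state, without advancing time (a new reading comes with each control period).
- optics.get_image(name): name is "side" or "top" or "wrist"; returns a dict with "img" (420x560x3 uint8, red, green, blue), "intrinsics" (3x3 intrinsics, pixels), "D" ([k1, k2, p1, p2, k3] as OpenCV has them; the pictures are not rectified), "view" (4x4, takes a point from world to camera coordinates). Camera axes: x right, y up, looking along -z (the intrinsics and any distortion apply to the point x, -y, -z); pixel columns grow to the right and rows downward; lengths in m; the calibration is good to about 2 mm. A picture is of the moment at which its call begins. There is no depth.
- r.close_job(): hands the job in; it is judged then, once.
Trained networks look in a picture, given as the dict that the camera call returned (one of the last four; its "shot" number tells which), for a name from the list of things; names that differ only in an ending like _2 or _b are one class to them, and where a whole thing is asked for, a point or a joint stands for the part that bears it (a point fixed in the world has none). Each returns a list of dicts, best first, with "conf" (0 to 1); they miss things now and then, are a little off and sometimes report something else, mostly with a low value. They report only what shows in the picture. A call takes as long as a camera call. They do not tell look-alikes from the thing itself.
- nets.boxes_of(picture, name): "bbox" ([left, top, right, bottom] in pixels, round what is visible of it).
The state is a dict: "clock": time; "qpos": joint angles; "joint_vel": joint speeds; "joint_efforts": joint torques, N m; "tcp_pos": TCP position; "orientation": TCP orientation; "force": force on the tool from outside, world axes, zero at the start; "ft_torque": the same for the moment, N m; "gripper_width": finger opening in m; "grip_force": force on a finger pad.
Only numpy, scipy, OpenCV 4.12 (cv2) and the standard library are available. Lean on these libraries where they do the work, as an engineer would, in place of code of your own. Each camera call takes 0.05 s, during which the arm holds its last target. There are 200 camera calls.

## Working session

There is one attempt and no reset: what is moved stays moved. The work goes in short steps, Python scripts to look and compute and a tool call to move; the robot and the scene stay as the last step left them, time stands still between calls to the robot, and variables do not carry over. Pictures are saved under pics/ and viewed, at most 10 in all, crops included, and the job is handed in when it is done.

Besides the shell and the picture viewer there is one more tool, called after "Emit:" as name(argument=value, ...) on one line, values as JSON. play_rows: Moves the arm, as the interface text tells. Its arguments: {"type":"object","properties":{"commands":{"type":"string"},"newtons":{"type":"number"}},"required":["commands"]}

```bash
mkdir -p pics
cat > h.py <<'E'
import numpy as np, cv2
from scipy.optimize import least_squares
from scipy.spatial.transform import Rotation as R
def proj(p,P):
    P=np.atleast_2d(P); V=np.array(p["view"]); c=P@V[:3,:3].T+V[:3,3]
    c=c*[1,-1,-1]
    return cv2.projectPoints(c.reshape(-1,1,3),np.zeros(3),np.zeros(3),np.array(p["intrinsics"],float),np.array(p["D"],float))[0].reshape(-1,2)
def atz(p,uv,z):
    u=cv2.undistortPoints(np.array(uv,float).reshape(-1,1,2),np.array(p["intrinsics"],float),np.array(p["D"],float)).reshape(-1,2)
    V=np.array(p["view"]); Rt=V[:3,:3].T; C=-Rt@V[:3,3]
    d=np.c_[u[:,0],-u[:,1],-np.ones(len(u))]@Rt.T
    return C+d*((z-C[2])/d[:,2])[:,None]
def save(p,n): cv2.imwrite(n,p["img"][:,:,::-1])
E
python3 - <<'E'
from station import r,optics,nets
from h import *
print(r.observe())
import pickle
for n in ["side","top","wrist"]:
    p=optics.get_image(n); pickle.dump(p,open(n+".pkl","wb"))
    save(p,f"pics/{n}0.png")
    V=np.array(p["view"]);print(n,(-V[:3,:3].T@V[:3,3]).round(3))
    for q in ["feeder","plunger","nut_0","parts_tray"]:
        print(q,[(np.round(b["bbox"]),round(b["conf"],2)) for b in nets.boxes_of(p,q)][:6])
E
```

```text
{'clock': 0.0, 'qpos': array([66.9084792 , 23.59980268, -0.72925205, 91.50174902,  0.31976844,
       64.99091254, -4.7094678 ]), 'joint_vel': array([-0.02573064, -0.01978564, -0.08518774,  0.00427653,  0.07818128,
        0.03757833,  0.01085761]), 'joint_efforts': array([ 1.09331559e-04, -5.87939358e+01,  6.41766172e-01, -2.91080993e+01,
       -5.37096884e-02,  1.80583354e-02,  9.95672008e-05]), 'tcp_pos': array([ 0.20523843, -0.58995329,  0.30182766]), 'orientation': array([-1.79909697e+02,  5.05802272e-03,  1.91859693e+01]), 'force': array([ 0.28245064, -0.60608966, -0.08524185]), 'ft_torque': array([ 0.01513753,  0.03785018, -0.01847211]), 'grip_force': 0.0, 'gripper_width': 0.08769012113815605}
side [ 0.438 -0.55   0.829]
feeder [(array([214., 278., 300., 329.]), 0.59)]
plunger [(array([270., 275., 291., 295.]), 0.78)]
nut_0 [(array([242., 291., 257., 304.]), 0.68), (array([273., 244., 291., 265.]), 0.61)]
parts_tray [(array([302., 192., 405., 351.]), 0.91)]
top [ 0.388 -0.11   1.022]
feeder [(array([304., 209., 354., 275.]), 0.95), (array([335., 212., 348., 228.]), 0.36), (array([213., 156., 244., 189.]), 0.35)]
plunger [(array([334., 216., 349., 229.]), 0.57)]
nut_0 [(array([290., 204., 301., 218.]), 0.59), (array([327., 238., 340., 250.]), 0.4)]
parts_tray [(array([259., 113., 385., 184.]), 0.55)]
wrist [ 0.27  -0.568  0.386]
feeder []
plunger []
nut_0 []
parts_tray []
```

View pics/top0.png

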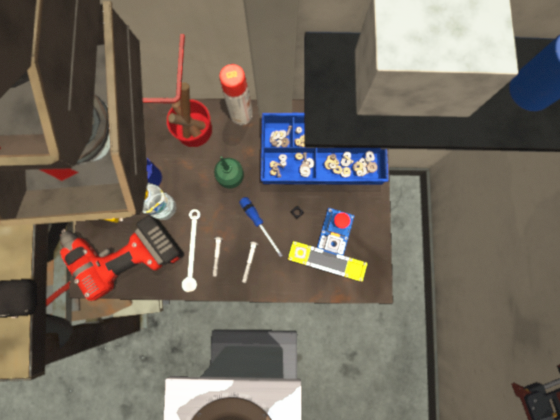

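View pics/side0.png

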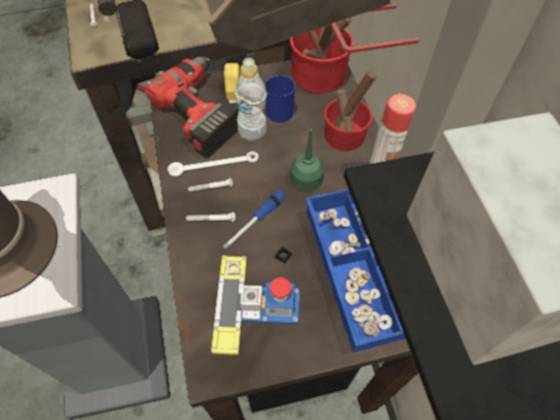

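The overview shows the feeder with its lane centred near (328,261) in the top view and the plunger at (342,220). The left (+y) bay seems to hold the ready nut. In the side view the plunger is at (280,288), with bays at (233,266) and (227,340). I'll zoom in on both.

Run:
```python
import pickle
from h import *
a=pickle.load(open("top.pkl","rb"));b=pickle.load(open("side.pkl","rb"))
c=cv2.resize(a["img"][200:285,280:380],None,fx=4,fy=4,interpolation=cv2.INTER_CUBIC)
d=cv2.resize(b["img"][250:360,205:305],None,fx=4,fy=4,interpolation=cv2.INTER_CUBIC)
o=np.zeros((440,800,3),np.uint8);o[:340,:400]=c;o[:,400:]=d
cv2.imwrite("pics/z.png",o[:,:,::-1])
for p,u in((a,(341.5,220)),(b,(280.5,287))): print(atz(p,u,.091))
for p,u in((a,(328,261)),(b,(228,303))): print(atz(p,u,.01))
```

```text
[[ 0.51879419 -0.24478891  0.091     ]]
[[ 0.51932237 -0.24469307  0.091     ]]
[[ 0.4299039  -0.22295384  0.01      ]]
[[ 0.42701527 -0.22012559  0.01      ]]
```

View pics/z.png

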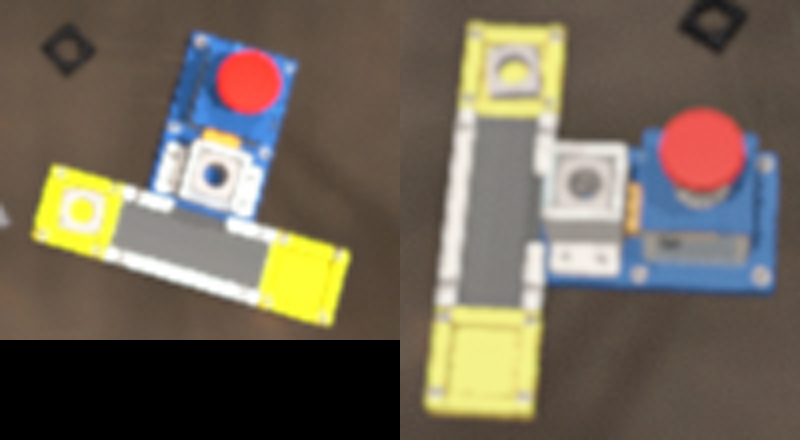

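Run:
```python
import pickle
from h import *
a=pickle.load(open("top.pkl","rb"));b=pickle.load(open("side.pkl","rb"))
def red(p,box):
    x0,y0,x1,y1=box;i=p["img"][y0:y1,x0:x1].astype(int)
    w=np.clip(i[...,0]-1.8*np.maximum(i[...,1],i[...,2])-20,0,60).astype(np.float32)
    m=cv2.moments((w>15).astype(np.uint8));return [x0+m["m10"]/m["m00"],y0+m["m01"]/m["m00"]]
ra=red(a,(325,205,360,235));rb=red(b,(262,270,300,305));print(ra,rb)
za=lambda x,y:[280+(x+.5)/4-.5,200+(y+.5)/4-.5]
zb=lambda x,y:[205+(x-400+.5)/4-.5,250+(y+.5)/4-.5]
# model corners: (+x,+y),(-x,+y),(+x,-y),(-x,-y)
M=np.array([[22.5,92.5,0],[-22.5,92.5,0],[22.5,-92.5,0],[-22.5,-92.5,0],[92.5,0,0]])/1000
A=np.array([za(54,165),za(33,237),za(350,251),za(331,326),ra])
B=np.array([zb(568,25),zb(468,22),zb(535,415),zb(425,412),rb])
def W(t):
    P=M.copy();P[:4,2]=t[3];P[4,2]=t[4]
    c,s=np.cos(t[2]),np.sin(t[2])
    return P@np.array([[c,-s,0],[s,c,0],[0,0,1]]).T+[t[0],t[1],0]
f=lambda t:np.r_[(proj(a,W(t))-A).ravel(),(proj(b,W(t))-B).ravel()]
s=least_squares(f,[.43,-.22,-.25,.0135,.091],x_scale=[.01,.01,.1,.01,.01],loss="soft_l1")
print(s.x,np.degrees(s.x[2]));print(s.fun.reshape(2,-1,2).round(1))
x=s.x;c,sn=np.cos(x[2]),np.sin(x[2])
for n,q in dict(plunger=(.0925,0),pocket=(0,-.07),full=(0,.07)).items(): print(n,x[0]+c*q[0]-sn*q[1],x[1]+sn*q[0]+c*q[1])
```

```text
[341.5875706214689, 219.97175141242937] [280.1369426751592, 286.93949044585986]
[ 0.42996613 -0.22103502 -0.27003136  0.01809488  0.09292561] -15.471657044484346
[[[-0.1  0.1]
  [-0.1  0.1]
  [ 0.2  0.2]
  [ 0.2 -0.2]
  [ 0.4 -0.2]]

 [[-1.3  0.6]
  [ 0.4  0.5]
  [-0.8 -0.8]
  [ 0.7 -1.2]
  [ 0.4  0.2]]]
plunger 0.5191141651047892 -0.24571046825764745
pocket 0.41129281490448893 -0.28849839226646323
full 0.4486394468449462 -0.15357163775608446
```

Emit:
play_rows(commands="0 0 1.4 16 -9 4 1;0 0 4.2 49 -27 13 1;0 0 7.6 90 -49 23 1;0 0 11.5 135 -73 35 1;0 0 15.3 180 -98 46 1;0 0 19.1 226 -122 58 1;0 0 22.9 271 -147 69 1;0 0 26.7 316 -171 81 1;0 0 29.8 353 -191 90 1;0 0 32.3 381 -206 98 1;0 0 34 402 -218 103 1;0 0 34.7 410 -222 105 1", newtons=10)

```text
clock: 2.25
tcp_pos: [0.5205, -0.2444, 0.1974]
orientation: [-180.0, 0.0, -15.4]
force: [-0.1, -0.5, 0.3]
gripper_width: 0.0005
grip_force: 0.0
```

Run:
```python
from station import r,optics
from h import *
import pickle
s=r.observe();print({k:np.round(s[k],4) for k in("clock","tcp_pos","orientation","force","gripper_width")})
w=optics.get_image("wrist");t=optics.get_image("top")
o=np.zeros((420,800,3),np.uint8);o[:,:560]=w["img"];o[:255,560:]=cv2.resize(t["img"][195:280,295:375],None,fx=3,fy=3)
cv2.imwrite("pics/w1.png",o[:,:,::-1])
T=np.array(s["tcp_pos"]);Rm=R.from_euler("xyz",s["orientation"],degrees=True).as_matrix()
print("tip px",proj(w,T+Rm@[0,0,.08]), "plunger px",proj(w,[.5191,-.2457,.091]))
d=Rm.T@(np.array([.5191,-.2457,.171])-T);print("to plunger contact, tool mm",d*1000)
```

```text
{'clock': np.float64(2.25), 'tcp_pos': array([ 0.5205, -0.2444,  0.1974]), 'orientation': array([-1.799724e+02,  1.300000e-02, -1.540380e+01]), 'force': array([-0.0924, -0.5435,  0.3409]), 'gripper_width': np.float64(0.0005)}
tip px [[281.50094966 266.18847895]] plunger px [[284.58316461 249.41118852]]
to plunger contact, tool mm [-1.0262166   1.62821894 26.35193502]
```

View pics/w1.png

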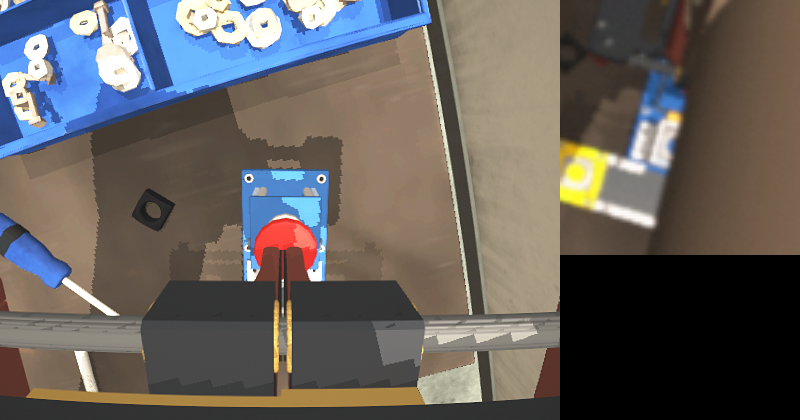

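The wrist view shows the red disc centred near (285,247), just under the closed fingertips, and the pose fit predicted (284.6,249). Pressing now.

Emit:
play_rows(commands="0 0 0 -1 1.6 8 1;0 0 0 -1 1.6 16 1;0 0 0 -1 1.6 22 1;0 0 0 -1 1.6 26 1;0 0 0 -1 1.6 29 1;0 0 0 -1 1.6 32 1;0 0 0 -1 1.6 35 1;0 0 0 -1 1.6 38 1;0 0 0 -1 1.6 41 1;0 0 0 -1 1.6 44 1;0 0 0 -1 1.6 46 1;0 0 0 -1 1.6 46 1")

```text
clock: 3.85
tcp_pos: [0.518, -0.2475, 0.1523]
orientation: [180.0, 0.0, -15.5]
force: [-3.6, 1.3, 8.6]
gripper_width: 0.0002
grip_force: 4.2
```

Emit:
play_rows(commands="0 0 0 0 0 1 1;0 0 0 0 0 2 1;0 0 0 0 0 3 1;0 0 0 0 0 3 1")

```text
clock: 4.35
tcp_pos: [0.518, -0.2475, 0.1495]
orientation: [180.0, 0.0, -15.5]
force: [-4.5, 1.0, 9.0]
gripper_width: 0.0006
grip_force: 4.5
```

Emit:
play_rows(commands="0 0 0 0 0 1 1;0 0 0 0 0 1 1;0 0 0 0 0 2 1;0 0 0 0 0 2 1")

```text
clock: 4.85
tcp_pos: [0.5181, -0.2475, 0.1492]
orientation: [180.0, -0.0, -15.5]
force: [-9.1, 2.7, 25.2]
gripper_width: 0.0004
grip_force: 12.5
```

The force jumped to 25 N with the tip at z≈0.069, so the plunger is on its hard stop. Releasing, then moving over the lane's ready-nut side.

Emit:
play_rows(commands="0 0 0 0 0 -4 1;0 0 0 0 0 -10 1;0 0 0 0 0 -18 1;0 0 0 0 0 -28 1;0 0 0 0 0 -38 1;0 0 0 0 0 -46 1;0 0 0 -10 -4 -48 1;0 0 0 -28 -12 -48 1;0 0 0 -50 -22 -48 1;0 0 0 -72 -30 -48 1;0 0 0 -86 -36 -48 1;0 0 0 -92 -38 -48 1")

```text
clock: 6.35
tcp_pos: [0.4392, -0.1854, 0.1947]
orientation: [-180.0, -0.0, -15.5]
force: [0.4, -1.1, 0.2]
gripper_width: 0.0003
grip_force: 0.0
```

Run:
```python
from station import r,optics,nets
from h import *
s=r.observe();print({k:np.round(s[k],4) for k in("clock","tcp_pos","orientation","force","gripper_width")})
w=optics.get_image("wrist");t=optics.get_image("side")
for n,p in(("w",w),("s",t)): print(n,[(np.round(b["bbox"]),round(b["conf"],2)) for b in nets.boxes_of(p,"nut_0")][:6])
print("lane_mid px",proj(w,[.430,-.221,.022]),proj(t,[.430,-.221,.022]))
o=np.zeros((420,800,3),np.uint8);o[:,:560]=w["img"];o[:300,560:]=cv2.resize(t["img"][255:355,215:295],None,fx=3,fy=3)
cv2.imwrite("pics/w2.png",o[:,:,::-1])
```

```text
{'clock': np.float64(6.35), 'tcp_pos': array([ 0.4392, -0.1854,  0.1947]), 'orientation': array([-1.79999e+02, -1.90000e-03, -1.54907e+01]), 'force': array([ 0.4081, -1.0655,  0.18  ]), 'gripper_width': np.float64(0.0003)}
w [(array([315., 194., 350., 230.]), 0.87), (array([166.,  57., 214., 108.]), 0.7), (array([329., 152., 344., 170.]), 0.66), (array([319., 142., 352., 179.]), 0.64)]
s [(array([222., 293., 238., 306.]), 0.71), (array([274., 244., 294., 264.]), 0.68)]
lane_mid px [[331.96260567 215.89680431]] [[229.14627352 300.66206637]]
```

View pics/w2.png

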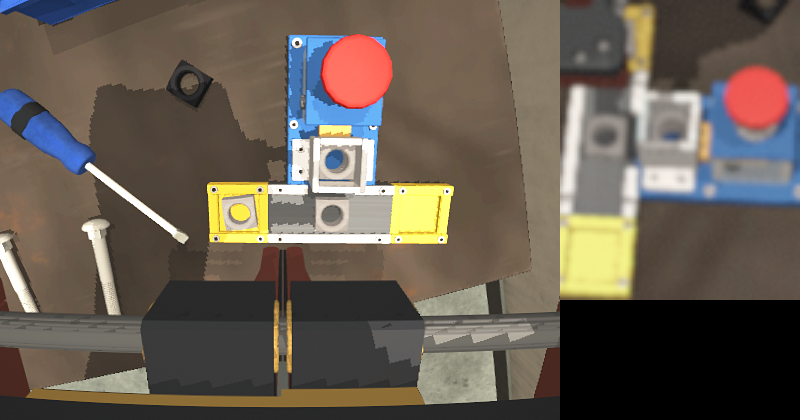

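The nut lies on the lane at (332,213) in the wrist view, where lane_mid was predicted. The plunger is up again, and the empty pocket is on the right at (422,212). Lowering behind the nut.

Emit:
play_rows(commands="0 0 0 1 0 8 1;0 0 0 1 0 22 1;0 0 0 1 0 38 1;0 0 0 1 0 54 1;0 0 0 1 0 70 1;0 0 0 1 0 82 1;0 0 0 1 0 90 1;0 0 0 1 0 95 1;0 0 0 1 0 97 1;0 0 0 1 0 97 1")

```text
clock: 7.8
tcp_pos: [0.4409, -0.1863, 0.0978]
orientation: [180.0, -0.0, -15.5]
force: [0.3, 0.5, -0.4]
gripper_width: 0.0005
grip_force: 0.0
```

Emit:
play_rows(commands="0 0 0 0 4 0.5 1;0 0 0 0 9 0.5 1;0 0 0 0 15 0.5 1;0 0 0 0 21 0.5 1;0 0 0 0 27 0.5 1;0 0 0 0 33 0.5 1;0 0 0 0 39 0.5 1;0 0 0 0 45 0.5 1;0 0 0 0 51 0.5 1;0 0 0 0 57 0.5 1;0 0 0 0 63 0.5 1;0 0 0 0 68 0.5 1")

```text
clock: 9.3
tcp_pos: [0.4224, -0.2522, 0.0971]
orientation: [180.0, -0.0, -15.5]
force: [1.1, -0.0, 0.5]
gripper_width: 0.0005
grip_force: 0.1
```

Emit:
play_rows(commands="0 0 0 0 4 0 1;0 0 0 0 8 0 1;0 0 0 0 11 0 1;0 0 0 0 13 0 1;0 0 0 0 13 0 1")

```text
clock: 9.93
tcp_pos: [0.419, -0.2644, 0.0971]
orientation: [180.0, 0.0, -15.5]
force: [0.0, 0.1, 0.5]
gripper_width: 0.0002
grip_force: 0.1
```

Run:
```python
from station import r,optics,nets
from h import *
s=r.observe();print({k:np.round(s[k],4) for k in("clock","tcp_pos","orientation","force","gripper_width")})
w=optics.get_image("wrist");t=optics.get_image("side")
for n,p in(("w",w),("s",t)): print(n,[(np.round(b["bbox"]),round(b["conf"],2)) for b in nets.boxes_of(p,"nut_0")][:6])
print("pocket px",proj(w,[.4113,-.2885,.0165]),proj(t,[.4113,-.2885,.0165]))
o=np.zeros((420,800,3),np.uint8);o[:,:560]=w["img"];o[:300,560:]=cv2.resize(t["img"][265:365,205:285],None,fx=3,fy=3)
cv2.imwrite("pics/w3.png",o[:,:,::-1])
```

```text
{'clock': np.float64(9.925), 'tcp_pos': array([ 0.419 , -0.2644,  0.0971]), 'orientation': array([ 1.799987e+02,  1.000000e-03, -1.552620e+01]), 'force': array([0.0433, 0.0641, 0.48  ]), 'gripper_width': np.float64(0.0002)}
w [(array([299., 237., 351., 281.]), 0.96), (array([144., 165., 197., 216.]), 0.85), (array([164., 174., 185., 205.]), 0.81), (array([ 0., 60., 14., 98.]), 0.7)]
s [(array([277., 245., 292., 264.]), 0.67)]
pocket px [[333.4687433  267.43216713]] [[225.84001096 339.482907  ]]
```

View pics/w3.png

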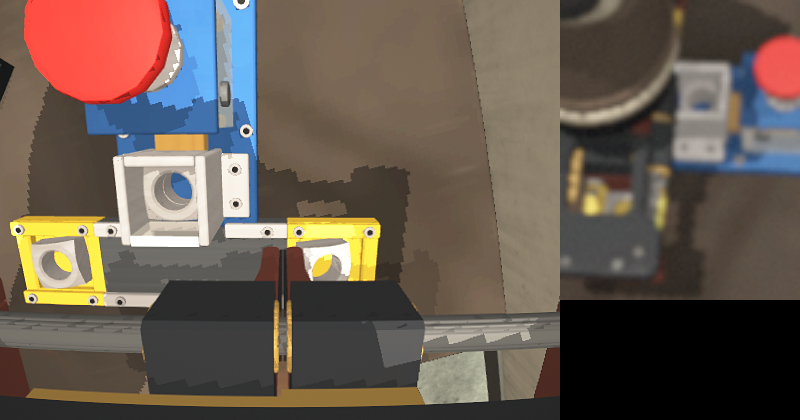

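The nut at (327,262) sits in the right-hand bay beside the finger. Whether it has dropped flat isn't clear, so I'll back off and rise for a clear look.

Emit:
play_rows(commands="0 0 0 0 -3 0 1;0 0 0 0 -8 -2 1;0 0 0 0 -12 -12 1;0 0 0 0 -14 -28 1;0 0 0 0 -14 -46 1;0 0 0 0 -14 -64 1;0 0 0 0 -14 -82 1;0 0 0 0 -14 -95 1;0 0 0 0 -14 -100 1;0 0 0 0 -14 -100 1")

```text
clock: 11.38
tcp_pos: [0.4228, -0.2508, 0.1974]
orientation: [180.0, -0.0, -15.5]
force: [-0.2, -1.1, -0.1]
gripper_width: 0.001
grip_force: 0.0
```

Run:
```python
from station import r,optics,nets
from h import *
s=r.observe();print({k:np.round(s[k],4) for k in("clock","tcp_pos","force")})
w=optics.get_image("wrist")
c,sn=np.cos(-.27),np.sin(-.27)
for b in nets.boxes_of(w,"nut_0")[:4]:
    x0,y0,x1,y1=b["bbox"]
    for z in (.0165,.0215):
        d=atz(w,[[(x0+x1)/2,(y0+y1)/2],[x0,(y0+y1)/2],[x1,(y0+y1)/2]],z)[:,:2]-[.430,-.221]
        print(np.round(b["bbox"]),round(b["conf"],2),z,"feeder mm",(d@np.array([[c,-sn],[sn,c]])*1000).round(1).tolist())
o=cv2.resize(w["img"][150:270,150:450],None,fx=2.6,fy=2.6,interpolation=cv2.INTER_CUBIC)
cv2.imwrite("pics/w4.png",o[:,:,::-1])
```

```text
{'clock': np.float64(11.375), 'tcp_pos': array([ 0.4228, -0.2508,  0.1974]), 'force': array([-0.2321, -1.1   , -0.1408])}
[ 77.  66. 123. 113.] 0.91 0.0165 feeder mm [[93.2, 98.4], [93.8, 115.9], [92.6, 81.3]]
[ 77.  66. 123. 113.] 0.91 0.0215 feeder mm [[92.7, 96.0], [93.3, 113.1], [92.2, 79.2]]
[218. 147. 255. 182.] 0.86 0.0165 feeder mm [[38.8, 2.0], [38.9, 15.5], [38.7, -11.4]]
[218. 147. 255. 182.] 0.86 0.0215 feeder mm [[39.4, 1.4], [39.4, 14.7], [39.3, -11.8]]
[310. 196. 344. 233.] 0.74 0.0165 feeder mm [[1.0, -64.9], [1.0, -52.0], [1.0, -77.8]]
[310. 196. 344. 233.] 0.74 0.0215 feeder mm [[2.3, -64.3], [2.3, -51.6], [2.3, -76.9]]
```

View pics/w4.png

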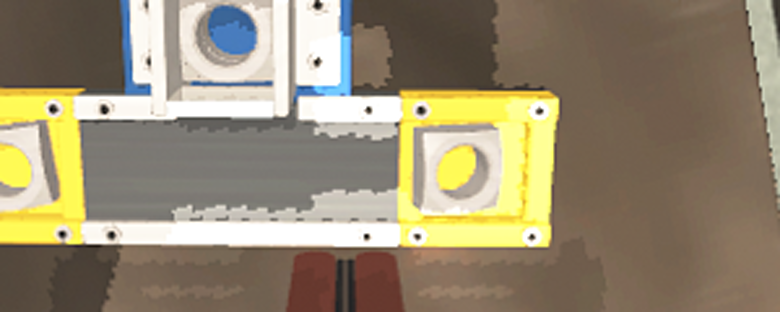

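The nut spans crop px 413–500, with its trailing edge over the pocket's left lip (about 424). It's still hanging on the lip because the fingers taper at the tips. I'll push about 5 mm further.

Emit:
play_rows(commands="0 0 0 0 0 10 1;0 0 0 0 0 28 1;0 0 0 0 0 48 1;0 0 0 0 0 68 1;0 0 0 0 0 84 1;0 0 0 0 0 94 1;0 0 0 0 0 99 1;0 0 0 0 0 100 1;0 0 0 0 4 100 1;0 0 0 0 8 100 1;0 0 0 0 12 100 1;0 0 0 0 14 100 1")

```text
clock: 12.98
tcp_pos: [0.419, -0.2647, 0.0973]
orientation: [180.0, -0.0, -15.5]
force: [0.5, 0.1, 0.3]
gripper_width: 0.0007
grip_force: 0.1
```

Emit:
play_rows(commands="0 0 0 0 2 0 1;0 0 0 0 4 0 1;0 0 0 0 5.5 0 1;0 0 0 0 5.5 0 1")

```text
clock: 13.48
tcp_pos: [0.4175, -0.2697, 0.0971]
orientation: [180.0, 0.0, -15.5]
force: [0.9, 0.4, 0.7]
gripper_width: 0.0003
grip_force: 0.1
```

Emit:
play_rows(commands="0 0 0 0 -3 0 1;0 0 0 0 -8 -2 1;0 0 0 0 -14 -12 1;0 0 0 0 -19 -28 1;0 0 0 0 -20 -46 1;0 0 0 0 -20 -64 1;0 0 0 0 -20 -82 1;0 0 0 0 -20 -95 1;0 0 0 0 -20 -100 1;0 0 0 0 -20 -100 1")

```text
clock: 14.72
tcp_pos: [0.423, -0.2503, 0.1974]
orientation: [180.0, -0.0, -15.5]
force: [-0.8, -0.4, 0.3]
gripper_width: 0.0006
grip_force: 0.0
```

Run:
```python
from station import r,optics,nets
from h import *
s=r.observe();print({k:np.round(s[k],4) for k in("clock","tcp_pos","force")})
w=optics.get_image("wrist")
c,sn=np.cos(-.27),np.sin(-.27)
for b in nets.boxes_of(w,"nut_0")[:5]:
    x0,y0,x1,y1=b["bbox"]
    d=atz(w,[[(x0+x1)/2,(y0+y1)/2],[x0,(y0+y1)/2],[x1,(y0+y1)/2]],.0165)[:,:2]-[.430,-.221]
    print(np.round(b["bbox"]),round(b["conf"],2),"feeder mm",(d@np.array([[c,-sn],[sn,c]])*1000).round(1).tolist())
o=cv2.resize(w["img"][150:270,150:450],None,fx=2.6,fy=2.6,interpolation=cv2.INTER_CUBIC)
cv2.imwrite("pics/w5.png",o[:,:,::-1])
```

```text
{'clock': np.float64(14.725), 'tcp_pos': array([ 0.423 , -0.2503,  0.1974]), 'force': array([-0.7799, -0.3868,  0.2982])}
[220. 147. 257. 182.] 0.75 feeder mm [[38.5, 1.1], [38.5, 14.6], [38.4, -12.2]]
[ 79.  66. 125. 111.] 0.66 feeder mm [[93.7, 97.8], [94.3, 115.0], [93.2, 80.9]]
[318. 196. 350. 231.] 0.58 feeder mm [[1.3, -69.5], [1.3, -57.5], [1.3, -81.5]]
```

View pics/w5.png

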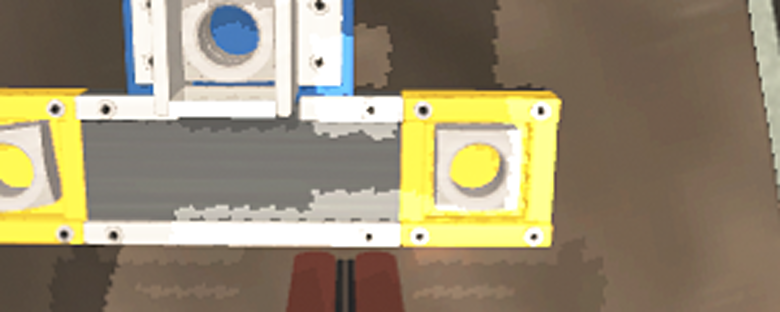

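The nut now spans crop px 437–517, inside the pocket outline (424–531). It measures 24 mm wide and centred at y = −69.5 mm, and a round yellow bore shows, so it lies flat. The ready nut and the magazine are unchanged.

```bash
python3 -c "
from station import r
print(r.close_job())"
```

```text
the job is handed in; nothing more can be done
None
```

I pressed the plunger once to its stop and let it spring back. I then pushed the dispensed nut into the empty pocket, where the last picture shows it lying flat, and handed the job in at about 15 s (no verdict was returned).

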